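# Open the cake-tin cage and hold its gate wide

### The job

Slide the white board up out of the slotted sill in front of the cake-tin cage and stand it in the steel rack; then squeeze shut the catch on the cage's jamb between the fingers, and after that squeeze the handle on top of the gate, and with it swing the gate towards the robot, past its detent, as wide as a right angle or nearly so (at least 70 degrees). Finish while still holding: keep the handle squeezed and the gate held still and wide, because it is sprung to close. Leave the other things on the table where they are.

Things in the scene. Friction and masses are not known exactly. Their poses are not given: they have to be found in the camera images.
- cage: stainless open-topped cage for cake tins, fixed, 320 wide, 240 deep, 140 mm tall. Origin on the table below the middle of the shut gate; x points into the cage, away from the robot, y left along the shut gate, z up. Its front is the gate: 12 mm thick, 232 long, 62 to 140 mm above the table, hinged at y = +130 mm. A dark 34 mm tall detent block stands under the gate's sweep near the hinge.
- board_center (a point): centre of the white plastic board, loose, 5 mm thick (its x axis) x 110 mm wide (its y axis) x 150 mm tall (z); about 90 g. At the start it stands in the sill, its top edge 158 mm above the table, 110 mm of it free above the sill.
- board: the same board; origin at the middle of its lower edge, 75 mm below its centre.
- rack: steel rack, fixed, that takes the board on edge: base 70 x 150 x 10 mm; pocket 15 mm wide (its x axis), 130 mm long (its y axis), floor 10 mm and rim 60 mm above the table. Origin on the table under the pocket's centre. The board stands in it with its lower edge on the pocket floor, so with its centre 85 mm above the table, released; it may lean a little.
- catch (a joint): catch on the cage's right-hand jamb (the -y, free end of the gate): how far its moving jaw has been pushed towards the fixed jaw, m; 0 to 0.004 at the start, 0.018 at its stop. Its bolt lies across the gate until about 0.013. It slides with about 5 N of friction and stays where it is pushed.
- catch_jaw (a point): middle of the moving jaw of the jamb catch, 172 mm above the table: a dark upright plate 24 mm (cage x) x 10 mm (cage y) x 50 mm tall, top at 197 mm. It moves along the cage's -y towards the fixed jaw, 42 mm away between centres when the joint is 0. Across the outer faces the two jaws measure 53 mm when the joint is 0 and 35 mm at the stop.
- catch_jaw_fixed (a point): near the middle of the catch's fixed jaw, at cage x +5, y -161 mm, 172 mm above the table: dark upright plate 24 mm (cage x) x 12 mm (cage y), from 140 to 195 mm above the table.
- catch_fixed_jaw: the catch's fixed jaw; origin at its foot, 32 mm below the point above.
- gate (a joint): gate hinge angle, rad: 0 shut, grows as the free end swings towards the robot (clockwise from above), 1.6 at its stop. A spring pulls it shut with 0.05 to 0.3 N m; the detent at about 0.65 rad adds a bump of some 0.6 N m that starts near 0.5 and ends near 0.8 rad. Let go behind it, the gate rests there, only part open.
- gate_hinge (a point): point on the gate's upright hinge line, 140 mm above the table (fixed to the gate: its yaw is the cage's yaw minus the gate angle).
- squeeze (a joint): squeeze handle on the gate: how far its moving jaw is pushed towards its fixed jaw, m; 0 at rest, 0.018 at its stop. It is sprung (3 N at rest to 8.5 N at the stop) and its bolt lets the gate go from about 0.013 on; it must stay squeezed while the gate leaves the jamb. A firm grip (20 to 40 N) is right for holding it.
- handle_jaw (a point): middle of the moving jaw of the handle, 172 mm above the table: dark upright plate with a rounded top, 24 mm (across the gate) x 10 mm (along the gate), top at 197 mm, 168 mm from the hinge line when at rest, moving along the gate towards the hinge.
- handle_jaw_fixed (a point): near the middle of the handle's fixed jaw, 172 mm above the table: dark round-topped upright plate 24 mm (across the gate) x 12 mm (along the gate), 130 mm from the hinge line, top at 197 mm. Across the outer faces the handle measures 49 mm at rest and 31 mm squeezed. It turns with the gate.
- handle_fixed_jaw: the handle's fixed jaw; origin at its foot, on the gate's top edge, 140 mm above the table.
- turntable: white cake turntable, disc 230 mm across on a pedestal, 92 mm tall; origin under its centre (bystander, leave alone)
- palette_knife: palette knife 260 mm long with black handle, lying flat (bystander, leave alone)
- bowl: steel mixing bowl, 140 mm across, 65 mm tall; origin under its centre (bystander, leave alone)
- jar: glass jar, 70 mm across, 100 mm tall; origin under its centre (bystander, leave alone)
- beaker: steel cup, 90 mm across, 110 mm tall; origin under its centre (bystander, leave alone)
- cake_ring: aluminium cake tin standing bottom up, 100 mm across, 50 mm tall; origin under its centre (bystander, leave alone)
- scale: white flat kitchen scale 160 x 130 x 35 mm; origin under its centre (bystander, leave alone)
- catch_moving_jaw: the catch's moving jaw; origin at its foot, 25 mm below its middle.
- handle_moving_jaw: the handle's moving jaw; origin at its foot, 27 mm below its middle.
- sill_slot (a point): middle of the slot's mouth in the white sill before the gate, at cage x -50, y -30 mm, 48 mm above the table: slot 6.5 mm wide (cage x), 130 mm long (cage y), 40 mm deep. The board stands in it, in the way of the gate.
There are look-alikes about, which are no part of the job. Of the things that look like the board, the smallest one is meant.

How it is judged:
On the way, in this order (a step that is already met when the one before it is completed fails the run):
1. the board stands in the rack, released, with the gate still shut and the jamb catch not yet squeezed (x of board_center in the frame of rack between -0.013 and 0.013 m and y of board_center in the frame of rack between -0.02 and 0.02 m and z of board_center in the frame of rack below 0.091 m and angle between board_center's own z axis and vertical below 0.3 rad and contact force between the fingers and board below 0.1 N and value of joint gate below 0.08 rad and value of joint catch below 0.01 m), for 0.1 s.
2. the jamb catch is squeezed shut between the fingers while the handle is not squeezed (value of joint catch above 0.015 m and contact force between the fingers and catch_fixed_jaw above 1 N and contact force between the fingers and catch_moving_jaw above 1 N and value of joint squeeze below 0.008 m), for 0.1 s.
3. the handle is squeezed while the gate is still shut (contact force between the fingers and handle_fixed_jaw above 1 N and contact force between the fingers and handle_moving_jaw above 1 N and value of joint squeeze above 0.014 m and value of joint gate below 0.12 rad), for 0.1 s.
4. the gate has been swung past its detent by the squeezed handle (contact force between the fingers and handle_fixed_jaw above 1 N and contact force between the fingers and handle_moving_jaw above 1 N and value of joint squeeze above 0.014 m and value of joint gate above 0.85 rad), for 0.05 s.
At the end, for the whole second after the job is handed in: Gate held still at 1.2 rad or more, handle gripped (over 1 N on both jaws) and squeezed at least 14 of 18 mm; jamb catch still in over 13 mm; board released in the rack's pocket, on its floor (centre within 6 mm of the seated height), leaning under 0.3 rad (x of board_center in the frame of rack between -0.013 and 0.013 m and y of board_center in the frame of rack between -0.02 and 0.02 m and z of board_center in the frame of rack below 0.091 m and angle between board_center's own z axis and vertical below 0.3 rad and contact force between the fingers and board below 0.1 N and contact force between the fingers and handle_fixed_jaw above 1 N and contact force between the fingers and handle_moving_jaw above 1 N and value of joint squeeze above 0.014 m and value of joint catch above 0.013 m and value of joint gate above 1.2 rad and velocity of joint gate between -0.1 and 0.1 rad/s); the arm keeps its last pose, push and grip.
It fails at once if one of the other loose things is pushed away (over 30 mm) (distance of any of turntable, palette_knife, bowl, jar, beaker, cake_ring, scale from where it was at the start of the episode above 0.03 m).
It also fails if it takes over 72 s, if anything falls off the work surface, if the arm or the gripper's body presses on something with over 40 N, if the wrist force passes 120 N, or if a joint passes its speed limit or range.

### The arm

A 7-joint arm with a two-finger parallel gripper is mounted at the origin on the work surface. World frame = base frame: x ahead of the robot, y to its left, z up, the work surface at z = 0. Lengths are in m, angles in rad, forces in N, time in s.
With the tool pointing down it reaches from about 0.4 to 0.875 m from the base axis. Payload 19.3 kg.
Tool frame: the origin (TCP) lies at the very end of the fingers, on their centre line; the grasp point (between the pads) lies 19 mm behind it; z points along the fingers, y is the line along which they close (so a half turn about z gives the same grasp; the last joint's range is limited). The gripper opens to 85 mm and grips with 20 to 120 N. Pads are 22 mm wide; open, the fingers measure 114 mm over their backs; the gripper's body (76 mm by 85 mm) begins 54 mm behind the grasp point. The pads swing forward as they close: fully open they stand 13 mm farther back than shut.
Start: joints at [1.278, 0.521, -0.036, 1.599, 0.021, 1.021, -0.113], TCP at [0.138, -0.61, 0.199] pointing down, gripper open.
Joint ranges: [-2.91, 2.91], [-0.3, 2.13], [-1.5, 1.42], [0.17, 2.43], [-1.26, 4.41], [0.16, 1.93], [-2.52, 2.52]. Speed limits (rad/s): [1.89, 1.89, 2.39, 2.39, 3.01, 3.01, 3.01].

### API

Orientations are given as [roll, pitch, yaw] about the fixed x, y, z axes, in that order (R = Rz(yaw) Ry(pitch) Rx(roll)).
In Python, from workcell import monitor, optics, job_done gives the robot as it stands.
- The arm moves only by the shell command python3 -m handwheel 'ROWS' [FORCE]. ROWS is JSON, a list of rows, each an object of numbers: "dx", "dy", "dz": the shift along the tool's x, y, z in cm; "wx", "wy", "wz": the turn, a rotation vector about the tool's x, y, z in rad; "claw": the opening in per cent of the stroke, from 0 (shut) to 100 (fully open). A call has 1 to 8 rows; each row shifts and turns the commanded pose from where the row before left it, along the tool's axes as they then stand; what a row does not reach is not made up. A row lasts 1/8 s, in which the tool goes at most 62.5 mm and 10.7 degrees, less where a joint would pass 70% of its speed; a pose out of reach is approached as far as the arm can. A call with a gripper value outside its range is refused whole. The fingers move at their own pace and stop on an object; FORCE is the grip in N (left out, the last holds). Time passes only in rows, so rows that do not move let the fingers close. It gives the time, the measured TCP pose, the force, the opening and the grip force at its end, in the units of the state.
- monitor.observe(): the state, without advancing time (a new reading comes with each control period).
- optics.grab_frame(name): name is "scene" or "top" or "wrist"; returns a dict with "frame" (400x640x3 uint8, blue, green, red), "fovy" (degrees; the focal length in pixels is half the picture's height over the tangent of half this angle, whatever the lens; pixels are square), "cx", "cy" (the principal point, pixels), "R" (3x3) and "t" (3): a world point X has camera coordinates R X + t. Camera axes: x right, y down, z forward; pixel columns grow to the right and rows downward; lengths in m; the calibration is good to about 2 mm. The wrist camera is an equidistant fisheye: a pixel r from the principal point sees the ray r / f radians off the axis. A picture is of the moment at which its call begins. There is no depth.
- job_done(): hands the job in; it is judged then, once.
Trained networks look in the newest picture that a camera, given by its name, has taken for a name from the list of things; names that differ only in an ending like _2 or _b are one class to them, and where a whole thing is asked for, a point or a joint stands for the part that bears it (a point fixed in the world has none). Each returns a list of dicts, best first, with "p" (0 to 1); they miss things now and then, are a little off and sometimes report something else, mostly with a low value. They report only what shows in the picture. A call takes as long as a camera call. They do not tell look-alikes from the thing itself.
- optics.masks_of(name, camera): "region" (400x640 bool, what is visible of it) and "rect" ([left, top, width, height] in pixels, round what is visible of it).
The state is a dict: "clock": time; "qpos": joint angles; "qd": joint speeds; "joint_efforts": joint torques, N m; "position": TCP position; "tool_rot": TCP orientation; "force": force on the tool from outside, world axes, zero at the start; "moment": the same for the moment, N m; "grip_width": finger opening in m; "finger_force": force on a finger pad.
Only numpy, scipy, OpenCV 4.12 (cv2) and the standard library are available. Lean on these libraries where they do the work, as an engineer would, in place of code of your own. Each camera call takes 0.05 s, during which the arm holds its last target. There are 200 camera calls.

## Working session

There is one attempt and no reset: what is moved stays moved. The work goes in short steps, Python scripts to look and compute and a shell command to move; the robot and the scene stay as the last step left them, time stands still between calls to the robot, and variables do not carry over. Pictures are saved under pics/ and viewed, at most 10 in all, crops included, and the job is handed in when it is done.

```bash
mkdir -p pics; ls
cat > h.py <<'E'
import numpy as np, cv2
from workcell import monitor, optics, job_done
def foc(g): return g["frame"].shape[0]/2/np.tan(np.radians(g["fovy"])/2)
def proj(g,X,fish=False):
    c=np.array(g["R"])@np.array(X)+np.array(g["t"]); f=foc(g)
    if fish:
        r=np.hypot(c[0],c[1]); th=np.arctan2(r,c[2]); return np.array([g["cx"],g["cy"]])+f*th*c[:2]/max(r,1e-9)
    return np.array([g["cx"],g["cy"]])+f*c[:2]/c[2]
def ray(g,u,v,fish=False):
    f=foc(g); d=np.array([u-g["cx"],v-g["cy"]])/f
    if fish:
        th=np.hypot(*d); c=np.array([*(d/max(th,1e-9)*np.sin(th)),np.cos(th)])
    else: c=np.array([*d,1.])
    R=np.array(g["R"]); t=np.array(g["t"]); return -R.T@t, R.T@c/np.linalg.norm(c)
def onz(g,u,v,z,fish=False):
    o,d=ray(g,u,v,fish); return o+d*(z-o[2])/d[2]
E
python3 - <<'E'
from h import *
s=monitor.observe(); print({k:np.round(v,3).tolist() for k,v in s.items()})
for n in("scene","top"):
    g=optics.grab_frame(n); cv2.imwrite(f"pics/{n}0.png",g["frame"]); o=ray(g,320,200); print(n,g["fovy"],np.round(o,3))
    for k in("board","rack","sill_slot","catch_jaw","catch_jaw_fixed","handle_jaw","handle_jaw_fixed","cage","gate_hinge"):
        try:
            for m in optics.masks_of(k,n)[:4]:
                ys,xs=np.nonzero(m["region"]); print(k,round(m["p"],2),m["rect"],round(xs.mean()),round(ys.mean()))
        except Exception as e: print(k,e)
E
```

```text
pics
{'clock': 0.0, 'qpos': [1.278, 0.522, -0.036, 1.6, 0.021, 1.021, -0.113], 'qd': [0.001, -0.0, -0.003, -0.0, -0.001, -0.001, -0.001], 'joint_efforts': [0.0, -92.711, 1.98, -36.994, 0.018, 0.008, -0.0], 'position': [0.138, -0.609, 0.199], 'tool_rot': [-3.14, 0.0, 0.223], 'force': [-0.035, 0.004, -0.294], 'moment': [0.013, 0.003, 0.008], 'finger_force': 0.0, 'grip_width': 0.086}
scene 44.71814428291489 [[ 1.297  0.805  1.083]
 [-0.517 -0.566 -0.642]]
board 0.84 [188.5, 175.0, 37.3, 75.7] 209 212
board 0.82 [336.6, 146.7, 30.9, 65.0] 353 179
board 0.65 [298.8, 204.7, 32.1, 47.7] 318 226
board 0.64 [264.3, 195.1, 5.9, 14.8] 266 203
rack 0.58 [255.6, 161.5, 41.6, 30.2] 276 179
sill_slot 0.67 [208.0, 194.5, 146.7, 151.1] 292 275
catch_jaw_fixed 0.6 [264.8, 193.8, 6.9, 17.6] 266 203
catch_jaw_fixed 0.55 [256.9, 164.2, 38.9, 29.2] 277 179
catch_jaw_fixed 0.37 [275.3, 128.0, 18.3, 30.4] 283 140
handle_jaw_fixed 0.44 [308.1, 216.4, 6.0, 16.1] 311 224
gate_hinge 0.76 [279.8, 210.8, 71.9, 59.0] 312 239
gate_hinge 0.64 [303.1, 206.8, 27.7, 34.4] 320 224
top 55.80117823533056 [[ 0.359 -0.039  1.316]
 [ 0.141  0.011 -0.99 ]]
board 0.93 [361.6, 105.5, 50.7, 29.6] 385 121
board 0.52 [291.1, 176.9, 31.4, 9.6] 305 178
rack 0.94 [383.0, 206.9, 47.1, 33.8] 406 223
sill_slot 0.57 [238.5, 85.5, 109.8, 106.8] 292 143
sill_slot 0.19 [380.0, 267.7, 44.0, 49.8] 401 292
catch_jaw 0.43 [183.1, 142.4, 41.0, 40.0] 205 163
catch_jaw_fixed 0.52 [341.6, 150.8, 4.8, 4.0] 344 151
cage 0.6 [239.8, 85.4, 110.6, 104.3] 292 142
gate_hinge 0.69 [185.3, 145.2, 39.8, 35.9] 205 163
gate_hinge 0.63 [251.2, 153.4, 76.0, 26.3] 291 166
gate_hinge 0.4 [292.2, 153.4, 2.8, 11.2] 293 160
```

Run:
```python
import cv2,numpy as np
a=cv2.imread("pics/scene0.png")[90:380,150:450];b=cv2.imread("pics/top0.png")[60:340,160:450]
b=cv2.resize(b,None,fx=2.07,fy=2.07,interpolation=3);a=cv2.resize(a,None,fx=2,fy=2)
cv2.imwrite("pics/s1.png",a);cv2.imwrite("pics/t1.png",b);print(a.shape,b.shape)
```

```text
(580, 600, 3) (580, 600, 3)
```

View pics/s1.png

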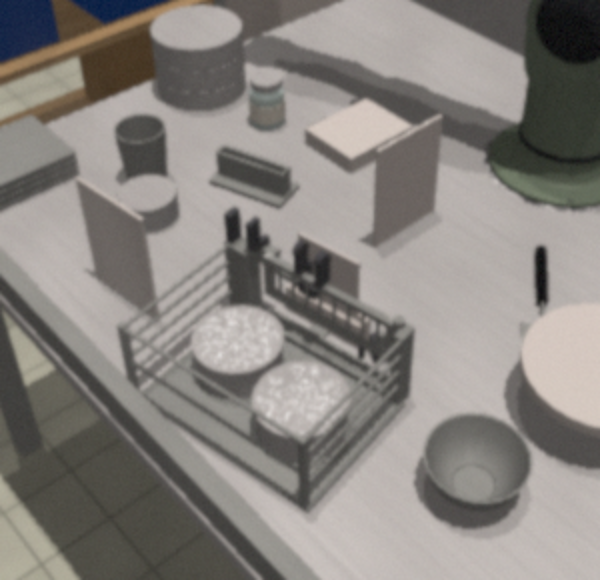

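View pics/t1.png

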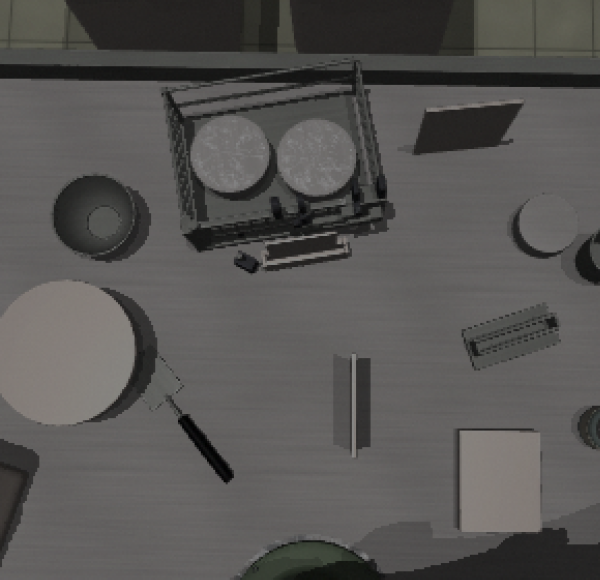

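Candidates for the board: in s1, the left-hand large board at (115,245), the right-hand large board at (405,175), and the small one in the sill at (330,262). The small one standing before the gate is meant. In the top crop it is at (305,250), and the rack is at (512,336). Next is a close crop to check this choice.

Run:
```python
import cv2,numpy as np
t=cv2.imread("pics/top0.png");s=cv2.imread("pics/scene0.png")
a=cv2.resize(t[80:200,235:355],(600,600),interpolation=cv2.INTER_CUBIC)
b=cv2.resize(t[200:250,375:440],None,fx=3,fy=3,interpolation=2)
c=cv2.resize(s[185:270,262:332],None,fx=2.85,fy=2.85,interpolation=2)
im=np.zeros((600,800,3),np.uint8);im[:,:600]=a;im[:b.shape[0],600:600+b.shape[1]]=b;im[200:200+c.shape[0],600:600+c.shape[1]]=c
cv2.imwrite("pics/c2.png",cv2.convertScaleAbs(im,alpha=1.6))
```

```text
(no output)
```

View pics/c2.png

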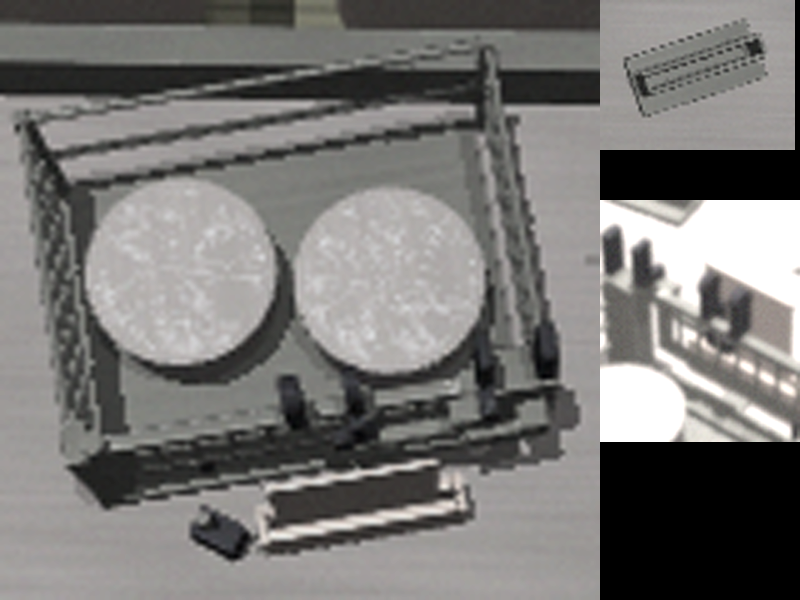

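The crop shows the small board in the sill at about (355,490), the handle jaw tops at (288,385) and (352,380), and the catch jaw tops at (484,350) and (545,330). The rack pocket runs from (640,85) to (755,47) in the inset. I'll fit the cage and rack poses from these.

```bash
cat > fit.py <<'E'
from h import *
from scipy.optimize import least_squares
g=optics.grab_frame("top"); np.set_printoptions(precision=4,suppress=True)
P=[((240,160,140),(20,118)),((240,-160,140),(485,45)),((5,-161,195),(545,332)),((5,-119,197),(484,350)),((0,-38,197),(352,380)),((0,0,197),(288,384)),((0,160,140),(70,460))]
def W(p,X): c,s=np.cos(p[2]),np.sin(p[2]); return np.array([p[0]+c*X[0]-s*X[1],p[1]+s*X[0]+c*X[1],X[2]])
def res(p): return np.concatenate([proj(g,W(p,np.array(a)/1000))-(np.array(b)/5+[235,80]) for a,b in P])
r=least_squares(res,[.6,0.1,.1],loss="soft_l1"); p=r.x; print(p,"\n",res(p).reshape(-1,2))
for n,X in dict(board=(-50,-30,158),cjf=(5,-161,195),cj=(5,-119,197),hj=(0,-38,197),hf=(0,0,197),hinge=(0,130,140),sl=(-50,35,48),sr=(-50,-95,48)).items():
    w=W(p,np.array(X)/1000); print(n,w,(proj(g,w)-[235,80])*5)
for q in((640,85),(755,47)): print("rack",onz(g,(q[0]-600)/3+375,q[1]/3+200,.06))
for m in optics.masks_of("rack","top")[:1]:
    ys,xs=np.nonzero(m["region"]); print(onz(g,xs.mean(),ys.mean(),.03), cv2.minAreaRect(np.c_[xs,ys].astype(np.float32)))
E
python3 fit.py
```

```text
[0.6442 0.056  0.1938] 
 [[-4.3568 -3.0623]
 [-0.8076 -4.9123]
 [ 1.5687  1.5793]
 [ 0.2392  0.1526]
 [ 0.6997  0.2824]
 [ 1.1702  1.6239]
 [-3.4653 -0.4704]]
board [0.6009 0.0169 0.158 ] [359.2286 476.379 ]
cjf [ 0.6801 -0.101   0.195 ] [552.8433 339.8966]
cj [ 0.6721 -0.0598  0.197 ] [485.1958 350.7632]
hj [0.6515 0.0187 0.197 ] [355.4984 381.4118]
hf [0.6442 0.056  0.197 ] [293.8508 392.1196]
hinge [0.6192 0.1836 0.14  ] [ 99.2868 449.5409]
sl [0.5884 0.0807 0.048 ] [272.2703 526.0115]
sr [ 0.6135 -0.0469  0.048 ] [459.9635 493.1723]
rack [ 0.4467 -0.2533  0.06  ]
rack [ 0.4913 -0.3812  0.06  ]
[ 0.4712 -0.3206  0.03  ] ((407.4344177246094, 221.9163055419922), (20.449249267578125, 45.2708740234375), 70.34617614746094)
```

```bash
cat >> h.py <<'E'
from scipy.spatial.transform import Rotation as Ro
def go(x,y,z,yaw):
    """tool-frame cm shift (before turning), and rotvec from the current measured pose to tool-down pose"""
    s=monitor.observe(); R=Ro.from_euler("xyz",s["tool_rot"]); T=Ro.from_euler("xyz",[np.pi,0,yaw])
    d=R.inv().apply(np.array([x,y,z])-s["position"])*100; w=(R.inv()*T).as_rotvec()
    print("shift cm",np.round(d,2),"rot",np.round(w,3),"after-rot shift",np.round(T.inv().apply(np.array([x,y,z])-s["position"])*100,2)); return s
E
python3 -m handwheel '[{"dz":-2.3,"wz":-0.18},{"dz":-2.3,"wz":-0.18},{"dz":-2.3,"wz":-0.18},{"dz":-2.3,"wz":-0.18},{"dz":-2.3,"wz":-0.18},{"dz":-2.3,"wz":-0.18},{"dz":-2.3,"wz":-0.18},{"dz":-2.3,"wz":-0.18,"claw":55}]'
python3 -c "
from h import *
s=go(.52,-.02,.36,1.76);print(np.round(s['qpos'],2),s['grip_width'])"
```

```text
shift cm [ 50.28 -49.06 -16.07] rot [-0.    -0.    -1.537] after-rot shift [ 50.72  48.6  -16.07]
[ 1.28  0.52 -0.04  1.6   0.02  1.02 -0.11] 0.08505423498268606schema error: expected keys dx, dy, dz, wx, wy, wz, claw
```

```bash
python3 -m handwheel '[{"dx":0,"dy":0,"dz":-2.3,"wx":0,"wy":0,"wz":-0.18,"claw":100},{"dx":0,"dy":0,"dz":-2.3,"wx":0,"wy":0,"wz":-0.18,"claw":100},{"dx":0,"dy":0,"dz":-2.3,"wx":0,"wy":0,"wz":-0.18,"claw":100},{"dx":0,"dy":0,"dz":-2.3,"wx":0,"wy":0,"wz":-0.18,"claw":100},{"dx":0,"dy":0,"dz":-2.3,"wx":0,"wy":0,"wz":-0.18,"claw":100},{"dx":0,"dy":0,"dz":-2.3,"wx":0,"wy":0,"wz":-0.18,"claw":100},{"dx":0,"dy":0,"dz":-2.3,"wx":0,"wy":0,"wz":-0.18,"claw":100},{"dx":0,"dy":0,"dz":-2.3,"wx":0,"wy":0,"wz":-0.18,"claw":55}]'
python3 -c "
from h import *
s=go(.52,-.02,.36,1.76);print(np.round(s['qpos'],2),s['grip_width'])"
```

```text
clock: 2.1
position: [0.138, -0.6095, 0.3841]
tool_rot: [-3.142, 0.0, 1.669]
force: [0.3, -0.1, 0.5]
grip_width: 0.0696
finger_force: 0.0
shift cm [54.94 43.78  2.41] rot [-0.     0.    -0.091] after-rot shift [50.71 48.61  2.41]
[ 1.48  0.42 -0.35  1.31  0.14  1.44  1.24] 0.06960177253584238
```

```bash
python3 -m handwheel '[{"dx":4.2,"dy":3.4,"dz":0,"wx":0,"wy":0,"wz":-0.011,"claw":55},{"dx":4.2,"dy":3.4,"dz":0,"wx":0,"wy":0,"wz":-0.011,"claw":55},{"dx":4.2,"dy":3.4,"dz":0,"wx":0,"wy":0,"wz":-0.011,"claw":55},{"dx":4.2,"dy":3.4,"dz":0,"wx":0,"wy":0,"wz":-0.011,"claw":55},{"dx":4.2,"dy":3.4,"dz":0,"wx":0,"wy":0,"wz":-0.011,"claw":55},{"dx":4.2,"dy":3.4,"dz":0,"wx":0,"wy":0,"wz":-0.011,"claw":55},{"dx":4.2,"dy":3.4,"dz":0,"wx":0,"wy":0,"wz":-0.011,"claw":55},{"dx":4.2,"dy":3.4,"dz":0,"wx":0,"wy":0,"wz":-0.011,"claw":55}]'
python3 -c "
from h import *
s=go(.56,-.0,.34,1.76);print(np.round(s['qpos'],2),s['grip_width'])"
```

```text
clock: 3.1
position: [0.3645, -0.2396, 0.3835]
tool_rot: [3.141, 0.001, 1.751]
force: [1.3, 0.6, 0.3]
grip_width: 0.0468
finger_force: 0.0
shift cm [20.07 23.52  4.34] rot [ 0.     0.001 -0.009] after-rot shift [19.85 23.7   4.35]
[ 1.05  0.08 -0.64  1.75  0.05  1.32  0.58] 0.04677205343336121
```

```bash
python3 -m handwheel '[{"dx":3.3,"dy":3.9,"dz":0.7,"wx":0,"wy":0,"wz":0,"claw":55},{"dx":3.3,"dy":3.9,"dz":0.7,"wx":0,"wy":0,"wz":0,"claw":55},{"dx":3.3,"dy":3.9,"dz":0.7,"wx":0,"wy":0,"wz":0,"claw":55},{"dx":3.3,"dy":3.9,"dz":0.7,"wx":0,"wy":0,"wz":0,"claw":55},{"dx":3.3,"dy":3.9,"dz":0.7,"wx":0,"wy":0,"wz":0,"claw":55},{"dx":3.3,"dy":3.9,"dz":0.7,"wx":0,"wy":0,"wz":0,"claw":55},{"dx":0,"dy":0,"dz":0,"wx":0,"wy":0,"wz":0,"claw":55}]'
python3 -c "
from h import *
s=go(.601,.017,.20,1.76);print(np.round(s['qpos'],2),s['grip_width'])
g=optics.grab_frame('wrist');cv2.imwrite('pics/w1.png',g['frame']);print(g['fovy'],ray(g,320,200,True))
for X in((.601,.017,.158),(.68,-.101,.195),(.672,-.06,.197),(.651,.0187,.197),(.644,.056,.197)):print(proj(g,X,True))
"
```

```text
clock: 3.98
position: [0.5596, -0.0008, 0.3403]
tool_rot: [-3.141, -0.002, 1.756]
force: [-1.1, 0.1, -0.7]
grip_width: 0.047
finger_force: 0.0
shift cm [ 0.96  4.41 14.03] rot [-0.001 -0.002 -0.004] after-rot shift [ 0.97  4.4  14.03]
[ 0.48  0.39 -0.81  1.55  0.28  1.33 -0.18] 0.04698340294796728
65.70646984690485 (array([0.54195201, 0.08256916, 0.51673841]), array([ 0.05837848, -0.31900363, -0.94595382]))
[359.14081381 161.99455625]
[401.92257438 272.28421375]
[406.02445593 243.40342478]
[407.60150749 176.85275102]
[409.92209551 142.54528592]
```

View pics/w1.png

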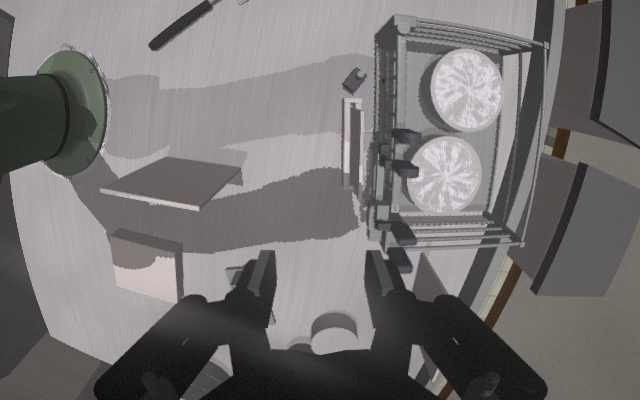

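The wrist view shows the board and sill at (352,145), the handle jaws at (410,138) and (411,170), and the catch jaws at (405,232) and (402,262). These sit about 5 px above the prediction, so I'll zoom in to correct it.

```bash
python3 -c "
import cv2
a=cv2.imread('pics/w1.png')[90:290,330:430]
cv2.imwrite('pics/w1c.png',cv2.convertScaleAbs(cv2.resize(a,(300,600),interpolation=2),alpha=1.7))"
```

```text
(no output)
```

View pics/w1c.png

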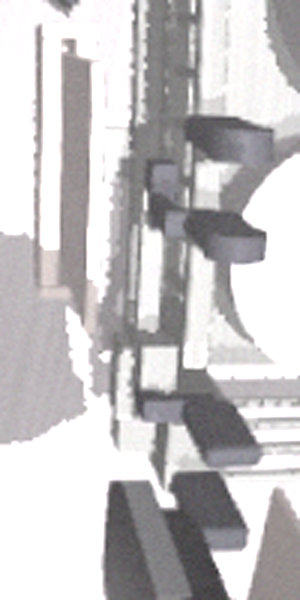

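```bash
cat > fit2.py <<'E'
from h import *
from scipy.optimize import least_squares
np.set_printoptions(precision=4,suppress=True)
t=optics.grab_frame("top"); w=optics.grab_frame("wrist")
J=np.array([(5,-161,195),(5,-119,197),(0,-38,197),(0,0,197)])/1000
T=np.array([(545,332),(484,350),(352,380),(288,384)])/5+[235,80]
V=np.array([(212,510),(225,430),(230,230),(236,130)])/3+[330,90]
def W(p,X): c,s=np.cos(p[2]),np.sin(p[2]); return np.array([p[0]+c*X[0]-s*X[1],p[1]+s*X[0]+c*X[1],X[2]])
rt=lambda p:np.concatenate([proj(t,W(p,a))-b for a,b in zip(J,T)])*3
rw=lambda p:np.concatenate([proj(w,W(p,a),True)-b for a,b in zip(J,V)])
for n,f in dict(top=rt,wrist=rw,both=lambda p:np.r_[rt(p),rw(p)]).items():
    p=least_squares(f,[.64,.06,.19]).x; print(n,p,f(p).reshape(-1,2).tolist() if n!="both" else "")
    for X in((-50,25,158),(-50,-85,158),(-50,35,48),(-50,-95,48)): 
        q=W(p,np.array(X)/1000); print("  ",X,"wcrop",(proj(w,q,True)-[330,90])*3,"tcrop",(proj(t,q)-[235,80])*5)
s=monitor.observe(); print("tcp px",proj(w,s["position"],True), s["position"])
cv2.imwrite("pics/w2.png",w["frame"])
for n in("board","catch_jaw","catch_jaw_fixed","handle_jaw","handle_jaw_fixed"):
    for m in optics.masks_of(n,"wrist")[:3]:
        ys,xs=np.nonzero(m["region"]); print(n,round(m["p"],2),np.round(m["rect"],1))
E
python3 fit2.py
```

```text
top [0.6471 0.0589 0.1933] [[1.938779926208099, 2.0623132700297617], [-2.0466854590316643, -2.2472320647702873], [-0.6537547570624156, -1.9094397587561502], [0.7654042394311205, 2.092302898910475]]
   (-50, 25, 158) wcrop [101.3916  61.5128] tcrop [267.9116 486.9867]
   (-50, -85, 158) wcrop [ 95.9604 332.0698] tcrop [441.3838 456.7956]
   (-50, 35, 48) wcrop [71.2315 32.0573] tcrop [268.1582 521.8237]
   (-50, -95, 48) wcrop [ 68.8572 281.4501] tcrop [455.8189 489.0997]
wrist [0.6392 0.0635 0.1866] [[0.26934569322810376, 3.647280035945073], [-0.009771605419473417, 0.3606801088979523], [0.04219425173204172, -0.7983100019039284], [-0.03098550076151696, -2.2200135314184024]]
   (-50, 25, 158) wcrop [84.3982 44.9314] tcrop [259.5673 498.9938]
   (-50, -85, 158) wcrop [ 78.6427 317.5786] tcrop [433.4003 469.9062]
   (-50, 35, 48) wcrop [58.1414 19.3725] tcrop [260.5041 532.7457]
   (-50, -95, 48) wcrop [ 55.0148 269.9163] tcrop [448.5407 501.2225]
both [0.6436 0.0605 0.1945] 
   (-50, 25, 158) wcrop [93.3519 55.5933] tcrop [265.1508 492.4671]
   (-50, -85, 158) wcrop [ 88.9111 326.9541] tcrop [438.6561 462.0466]
   (-50, 35, 48) wcrop [64.9524 27.5314] tcrop [265.6338 526.8705]
   (-50, -95, 48) wcrop [ 63.2969 277.3683] tcrop [453.3238 493.8996]
tcp px [323.1675 238.3909] [ 0.5585 -0.0052  0.3413]
board 0.91 [351.1 105.2  15.6  95.5]
board 0.83 [411.4 253.9  38.8 128.3]
board 0.76 [ 99.6 154.8 142.   52.3]
catch_jaw 0.72 [393.3 219.3  24.4  22.6]
catch_jaw 0.64 [341.   11.  209.9 262.1]
catch_jaw_fixed 0.76 [392.1 241.9  22.1  25.4]
catch_jaw_fixed 0.28 [393.6 219.5  23.2  21.8]
handle_jaw 0.63 [390.5 161.1  32.4  15.3]
handle_jaw_fixed 0.69 [289.1 340.2  27.7  16.5]
handle_jaw_fixed 0.57 [392.1 125.2  31.9  16.1]
```

```bash
python3 -c "
from h import *
go(.600,.021,.20,1.765)"
python3 -m handwheel '[{"dx":0.7,"dy":1.4,"dz":4.5,"wx":0,"wy":0,"wz":0,"claw":30},{"dx":0.5,"dy":1.5,"dz":4.5,"wx":0,"wy":0,"wz":0,"claw":30},{"dx":0.3,"dy":1.3,"dz":4.2,"wx":0,"wy":0,"wz":0,"claw":30},{"dx":0,"dy":0,"dz":0.9,"wx":0,"wy":0,"wz":-0.007,"claw":30},{"dx":0,"dy":0,"dz":0,"wx":0,"wy":0,"wz":0,"claw":30}]' 30
cat > pose.py <<'E'
from h import *
import sys
# average several readings through camera calls
P=[];A=[]
for i in range(3):
    g=optics.grab_frame("wrist"); s=monitor.observe(); P.append(s["position"]);A.append(s["tool_rot"][2])
print("pos",np.round(P,4).tolist(),np.round(A,3)); print("opening",s["grip_width"],"q",np.round(s["qpos"],2))
cv2.imwrite(f"pics/{sys.argv[1]}.png",g["frame"])
for n in sys.argv[2:]:
    for m in optics.masks_of(n,"wrist")[:3]:
        print(n,round(m["p"],2),np.round(m["rect"],1))
go(.600,.021,.131,1.765); print("board pred",[proj(g,X,True).round(1) for X in((.600,.021,.158),(.590,.075,.158),(.611,-.033,.158))])
E
python3 pose.py w3 board
```

```text
shift cm [ 1.87  4.54 14.17] rot [ 0.     0.001 -0.016] after-rot shift [ 1.79  4.57 14.17]
clock: 5.0
position: [0.5973, 0.0175, 0.2011]
tool_rot: [3.141, 0.0, 1.758]
force: [-0.4, 0.2, 0.7]
grip_width: 0.0255
finger_force: 0.0
pos [[0.5977, 0.0175, 0.2018], [0.5979, 0.0175, 0.2021], [0.5979, 0.0175, 0.2021]] [1.757 1.757 1.757]
opening 0.02566572352236932 q [ 0.38  0.57 -0.75  1.65  0.43  1.1  -0.3 ]
board 0.96 [322.8 120.2  11.7 148.8]
board 0.7 [  6.  184.5 181.5  92. ]
board 0.47 [77.8  2.2 63.2 50.6]
shift cm [0.31 0.26 7.09] rot [ 0.002  0.001 -0.008] after-rot shift [0.3  0.28 7.09]
board pred [array([326.5, 208. ]), array([327.2, 135.7]), array([326.9, 269.9])]
```

View pics/w3.png

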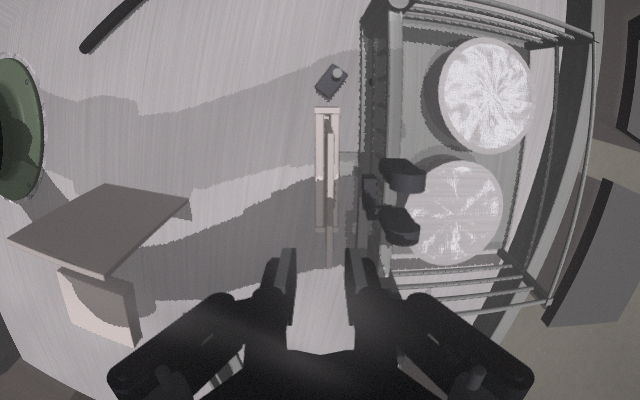

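The view shows the board's top edge at x≈330, running from y≈120 to 268, midway between the fingers and within 3 px of the prediction. I'll go down and grip.

```bash
python3 -m handwheel '[{"dx":0.2,"dy":0.2,"dz":1.8,"wx":0,"wy":0,"wz":-0.008,"claw":30},{"dx":0.2,"dy":0.2,"dz":1.8,"wx":0,"wy":0,"wz":0,"claw":30},{"dx":0,"dy":0,"dz":1.8,"wx":0,"wy":0,"wz":0,"claw":30},{"dx":0,"dy":0,"dz":1.7,"wx":0,"wy":0,"wz":0,"claw":30},{"dx":0,"dy":0,"dz":0,"wx":0,"wy":0,"wz":0,"claw":0},{"dx":0,"dy":0,"dz":0,"wx":0,"wy":0,"wz":0,"claw":0},{"dx":0,"dy":0,"dz":0,"wx":0,"wy":0,"wz":0,"claw":0},{"dx":0,"dy":0,"dz":0,"wx":0,"wy":0,"wz":0,"claw":0}]' 30
```

```text
clock: 6.2
position: [0.6008, 0.0225, 0.1298]
tool_rot: [3.141, 0.0, 1.766]
force: [-0.8, -1.0, 0.1]
grip_width: 0.0
finger_force: 0.0
```

```bash
python3 pose.py w4 board; python3 -c "
from h import *
g=optics.grab_frame('scene');a=cv2.imread('pics/w4.png')[90:330,250:450]
b=g['frame'][150:290,250:390]
im=np.hstack([cv2.resize(a,(400,480)),cv2.resize(b,(400,480))[:, :]])
cv2.imwrite('pics/c4.png',cv2.convertScaleAbs(im,alpha=1.5))"
```

```text
pos [[0.6007, 0.0225, 0.1297], [0.6007, 0.0225, 0.1296], [0.6006, 0.0225, 0.1295]] [1.766 1.766 1.766]
opening -3.178275986964936e-05 q [ 0.34  0.65 -0.71  1.7   0.5   0.97 -0.36]
board 0.7 [322.7 130.8  11.7 202.7]
shift cm [-0.13 -0.09 -0.15] rot [0.    0.    0.001] after-rot shift [-0.13 -0.09 -0.15]
board pred [array([322.4, 261.7]), array([323.9, 163.1]), array([322.6, 334.1])]
```

View pics/c4.png

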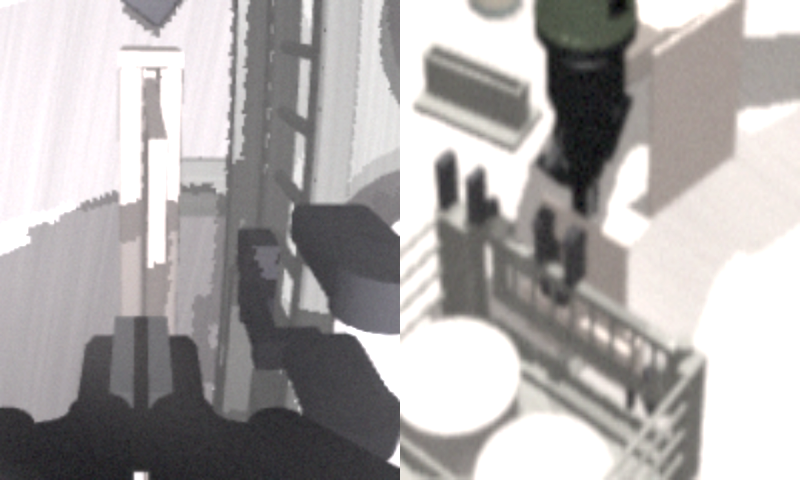

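The left half shows the shut fingers at (145,320) with nothing between them. The board's edge is slightly right of them, at (157,200). In the scene half the fingers vanish behind the board, so they are on the robot's side of it. I'll check where the board's corners really are.

```bash
python3 -c "
from h import *
g=optics.grab_frame('scene');w=optics.grab_frame('wrist')
s=monitor.observe();p=np.array(s['position'])
sc=lambda X:((proj(g,X)-[250,150])*400/140*[1,480/400]+[400,0]).round(0)
wc=lambda X:((proj(w,X,True)-[250,90])*2).round(0)
for n,X in dict(tip=p,up28=p+[0,0,.028],up73=p+[0,0,.073]).items():print(n,sc(X),wc(X))
from math import *
for x0,y0,yaw in((.6436,.0605,.1945),(.6471,.0589,.1933),(.6392,.0635,.1866)):
  c,si=cos(yaw),sin(yaw); f=lambda X:np.array([x0+c*X[0]-si*X[1],y0+si*X[0]+c*X[1],X[2]])
  for n,X in dict(bl=(-.05,.025,.158),br=(-.05,-.085,.158),bbl=(-.05,.025,.048),hf=(0,0,.197),hm=(0,-.038,.197),cm=(.005,-.119,.197),cf=(.005,-.161,.195)).items(): print(n,sc(f(X)),wc(f(X)))
for m in optics.masks_of('board','scene'): print(m['p'],np.round(m['rect']))
"
```

```text
tip [586. 240.] [147. 294.]
up28 [586. 215.] [148. 338.]
up73 [585. 174.] [151. 443.]
bl [629. 240.] [147. 145.]
br [542. 188.] [146. 488.]
bbl [627. 334.] [144.  90.]
hf [578. 225.] [389. 307.]
hm [547. 206.] [359. 448.]
cm [480. 170.] [320. 633.]
cf [448. 153.] [296. 687.]
bl [626. 241.] [160. 154.]
br [539. 189.] [155. 492.]
bbl [624. 335.] [152.  95.]
hf [574. 226.] [400. 316.]
hm [543. 207.] [369. 454.]
cm [476. 171.] [327. 636.]
cf [444. 153.] [303. 689.]
bl [635. 240.] [133. 128.]
br [548. 187.] [132. 478.]
bbl [632. 334.] [136.  80.]
hf [584. 224.] [375. 291.]
hm [553. 205.] [346. 438.]
cm [486. 169.] [308. 629.]
cf [454. 151.] [285. 684.]
0.98 [338. 148.  32.  67.]
0.81 [186. 179.  44.  75.]
0.59 [301. 209.  32.  41.]
```

```bash
python3 -m handwheel '[{"dx":0,"dy":0,"dz":0,"wx":0,"wy":0,"wz":0,"claw":30},{"dx":0,"dy":0,"dz":0,"wx":0,"wy":0,"wz":0,"claw":30},{"dx":0,"dy":0,"dz":0,"wx":0,"wy":0,"wz":0,"claw":30}]'
python3 -c "
from h import *
a=cv2.imread('pics/w4.png')[190:340,285:360]
b=optics.grab_frame('wrist')['frame'][190:340,285:360]
c=optics.grab_frame('scene')['frame'][195:255,285:345]
g=lambda i:np.uint8(255*(cv2.resize(i,(i.shape[1]*(600//i.shape[0]) if i.shape[0]>100 else 200,600 if i.shape[0]>100 else 200),interpolation=2)/255.)**.5)
im=np.zeros((600,800,3),np.uint8);A=g(a);B=g(b);im[:,:300]=A;im[:,300:600]=B;im[:200,600:]=g(c)
d=cv2.imread('pics/scene0.png')[195:255,285:345];im[200:400,600:]=g(d)
cv2.imwrite('pics/c5.png',im)"
```

```text
clock: 6.98
position: [0.6006, 0.0225, 0.1293]
tool_rot: [3.142, -0.0, 1.766]
force: [0.5, -0.5, 0.2]
grip_width: 0.0259
finger_force: 0.0
```

View pics/c5.png

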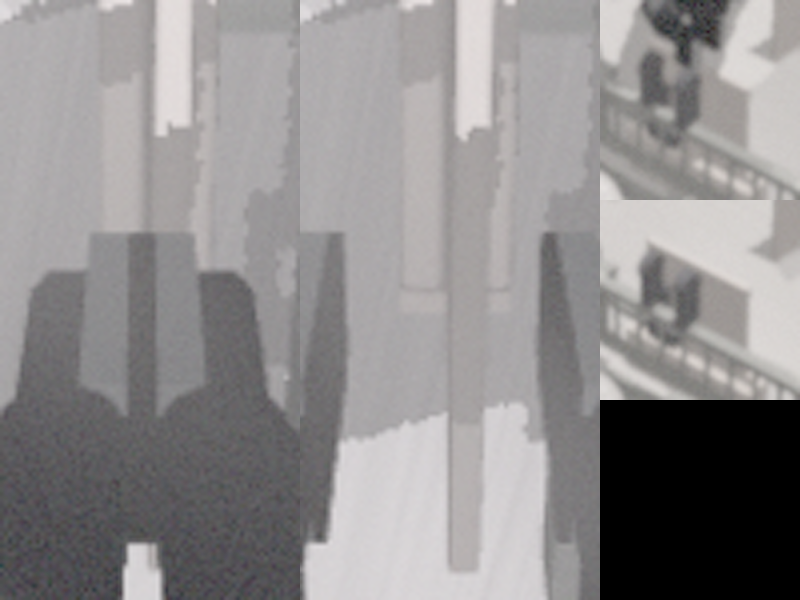

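The middle panel (claw at 30%) shows the board's top edge at (467,300–570), well centred between the fingers. In the left panel the shut fingers cover it, so the tips are still above the board. From the finger spacing in pixels, the tips are about 30 mm higher than the reported TCP. I'll go lower, watching the force.

```bash
python3 -m handwheel '[{"dx":0,"dy":0.3,"dz":0.4,"wx":0,"wy":0,"wz":0,"claw":30},{"dx":0,"dy":0,"dz":0.5,"wx":0,"wy":0,"wz":0,"claw":30},{"dx":0,"dy":0,"dz":0.5,"wx":0,"wy":0,"wz":0,"claw":30},{"dx":0,"dy":0,"dz":0,"wx":0,"wy":0,"wz":0,"claw":30}]' 30
python3 -m handwheel '[{"dx":0,"dy":0,"dz":0.5,"wx":0,"wy":0,"wz":0,"claw":30},{"dx":0,"dy":0,"dz":0.4,"wx":0,"wy":0,"wz":0,"claw":30},{"dx":0,"dy":0,"dz":0,"wx":0,"wy":0,"wz":0,"claw":0},{"dx":0,"dy":0,"dz":0,"wx":0,"wy":0,"wz":0,"claw":0},{"dx":0,"dy":0,"dz":0,"wx":0,"wy":0,"wz":0,"claw":0}]' 30
```

```text
clock: 7.58
position: [0.6031, 0.0231, 0.1148]
tool_rot: [-3.141, -0.0, 1.766]
force: [-0.9, 0.9, 0.6]
grip_width: 0.0257
finger_force: 0.0
clock: 8.2
position: [0.6037, 0.0231, 0.1063]
tool_rot: [3.141, -0.0, 1.766]
force: [0.6, -0.5, -1.0]
grip_width: 0.0043
finger_force: 33.1
```

```bash
python3 -m handwheel '[{"dx":0,"dy":0,"dz":-0.8,"wx":0,"wy":0,"wz":0,"claw":0},{"dx":0,"dy":0,"dz":-1.4,"wx":0,"wy":0,"wz":0,"claw":0},{"dx":0,"dy":0,"dz":-1.8,"wx":0,"wy":0,"wz":0,"claw":0},{"dx":0,"dy":0,"dz":-2,"wx":0,"wy":0,"wz":0,"claw":0},{"dx":0,"dy":0,"dz":-2,"wx":0,"wy":0,"wz":0,"claw":0},{"dx":0,"dy":0,"dz":-2,"wx":0,"wy":0,"wz":0,"claw":0},{"dx":0,"dy":-1.5,"dz":-2,"wx":0,"wy":0,"wz":0,"claw":0},{"dx":0,"dy":-2.5,"dz":-1,"wx":0,"wy":0,"wz":0,"claw":0}]'
python3 - <<'E'
from h import *
go(.469,-.317,.20,.34+np.pi/2)
# rack refine from top: pocket hull
g=optics.grab_frame("top")
for n in("board","rack"):
    for m in optics.masks_of(n,"top")[:2]:
        ys,xs=np.nonzero(m["region"]);r=cv2.minAreaRect(np.c_[xs,ys].astype(np.float32));print(n,round(m["p"],2),m["rect"],r, onz(g,*r[0],.012).round(4))
# model corners of base and rim
from scipy.optimize import least_squares
for c in((.469,-.317,.34),):
    co,si=np.cos(c[2]),np.sin(c[2])
    for X in((.035,.075,.01),(-.035,.075,.01),(-.035,-.075,.01),(.035,-.075,.01),(0,.065,.06),(0,-.065,.06),(0.0075,.065,.01),(0.0075,-.065,.01)):
        print(X,(((proj(g,(c[0]+co*X[0]-si*X[1],c[1]+si*X[0]+co*X[1],X[2])))-[375,200])*3).round(0)+[600,0])
E
```

```text
clock: 9.2
position: [0.5643, 0.0157, 0.2379]
tool_rot: [3.14, -0.0, 1.766]
force: [-0.3, -0.4, 0.0]
grip_width: 0.0041
finger_force: 33.1
shift cm [-30.79 -15.81   3.76] rot [ 0.001 -0.    -0.145] after-rot shift [-28.19 -20.08   3.79]
board 0.89 [358.5, 105.9, 58.1, 30.1] ((385.9694519042969, 120.770751953125), (22.66607666015625, 54.980106353759766), 82.40535736083984) [ 0.8354 -0.2548  0.012 ]
rack 0.76 [381.2, 205.8, 49.3, 29.3] ((407.36004638671875, 221.52003479003906), (20.856727600097656, 46.4838752746582), 70.55996704101562) [ 0.4748 -0.3273  0.012 ]
(0.035, 0.075, 0.01) [616.  61.]
(-0.035, 0.075, 0.01) [637. 119.]
(-0.035, -0.075, 0.01) [760.  78.]
(0.035, -0.075, 0.01) [738.  21.]
(0, 0.065, 0.06) [642.  84.]
(0, -0.065, 0.06) [752.  47.]
(0.0075, 0.065, 0.01) [633.  81.]
(0.0075, -0.065, 0.01) [738.  46.]
```

```bash
python3 -m handwheel '[{"dx":-3,"dy":-0.6,"dz":0,"wx":0,"wy":0,"wz":0,"claw":0},{"dx":-4,"dy":-1.2,"dz":0,"wx":0,"wy":0,"wz":0,"claw":0},{"dx":-4,"dy":-1.2,"dz":0,"wx":0,"wy":0,"wz":0,"claw":0},{"dx":-4,"dy":-1.2,"dz":0,"wx":0,"wy":0,"wz":0,"claw":0},{"dx":-4,"dy":-1.2,"dz":0,"wx":0,"wy":0,"wz":0,"claw":0},{"dx":-4,"dy":-2,"dz":0,"wx":0,"wy":0,"wz":0,"claw":0},{"dx":-3,"dy":-3,"dz":0,"wx":0,"wy":0,"wz":-0.07,"claw":0},{"dx":-2,"dy":-2,"dz":0,"wx":0,"wy":0,"wz":-0.07,"claw":0}]'
python3 - <<'E'
from h import *
go(.471,-.326,.20,.335+np.pi/2)
E
```

```text
clock: 10.35
position: [0.4978, -0.2863, 0.2362]
tool_rot: [-3.141, -0.0, 1.907]
force: [0.9, 0.0, -0.5]
grip_width: 0.0041
finger_force: 33.1
shift cm [-2.87 -3.84  3.62] rot [-0.    -0.     0.001] after-rot shift [-2.87 -3.84  3.62]
```

```bash
python3 -m handwheel '[{"dx":-1.3,"dy":-1.9,"dz":1,"wx":0,"wy":0,"wz":0,"claw":0},{"dx":-1.3,"dy":-1.9,"dz":1,"wx":0,"wy":0,"wz":0,"claw":0},{"dx":0,"dy":0,"dz":0,"wx":0,"wy":0,"wz":0,"claw":0},{"dx":0,"dy":0,"dz":0,"wx":0,"wy":0,"wz":0,"claw":0}]'
python3 - <<'E'
from h import *
s=go(.471,-.326,.108,.335+np.pi/2);print(s["position"],s["qpos"])
g={n:optics.grab_frame(n) for n in("top","wrist","scene")}
R=(.471,-.326,.335);c,si=np.cos(R[2]),np.sin(R[2])
f=lambda X:(R[0]+c*X[0]-si*X[1],R[1]+si*X[0]+c*X[1],X[2])
p=np.array(s["position"]); out=[]
box={"top":(365,190,80,60),"wrist":(230,60,180,300),"scene":(235,125,80,80)}
for n,sz in(("top",(400,300)),("scene",(400,300)),("wrist",(360,600))):
    x,y,w,h=box[n]; im=cv2.resize(g[n]["frame"][y:y+h,x:x+w],sz,interpolation=2); im=np.uint8(255*(im/255.)**.6)
    for X,col in[((a,b,z),k) for z,k,W,L in((.01,(0,0,255),.035,.075),(.06,(0,255,0),.0075,.065)) for a in(-W,W) for b in(-L,L)]:
        q=proj(g[n],f(X),n=="wrist"); cv2.circle(im,(int((q[0]-x)*sz[0]/w),int((q[1]-y)*sz[1]/h)),2,col,-1)
    out.append(im)
cv2.imwrite("pics/c6.png",np.hstack([np.vstack(out[:2]),out[2]]))
E
```

```text
clock: 10.85
position: [0.4716, -0.3209, 0.2162]
tool_rot: [3.141, -0.0, 1.906]
force: [0.1, -0.2, -0.9]
grip_width: 0.004
finger_force: 33.1
shift cm [-0.47 -0.23 10.82] rot [ 0. -0.  0.] after-rot shift [-0.46 -0.22 10.82]
[ 0.47157795 -0.32089454  0.21617336] [ 1.02758871  0.50682811 -0.75693059  1.70081609  0.38498996  1.08902407
  0.48680632]
```

View pics/c6.png

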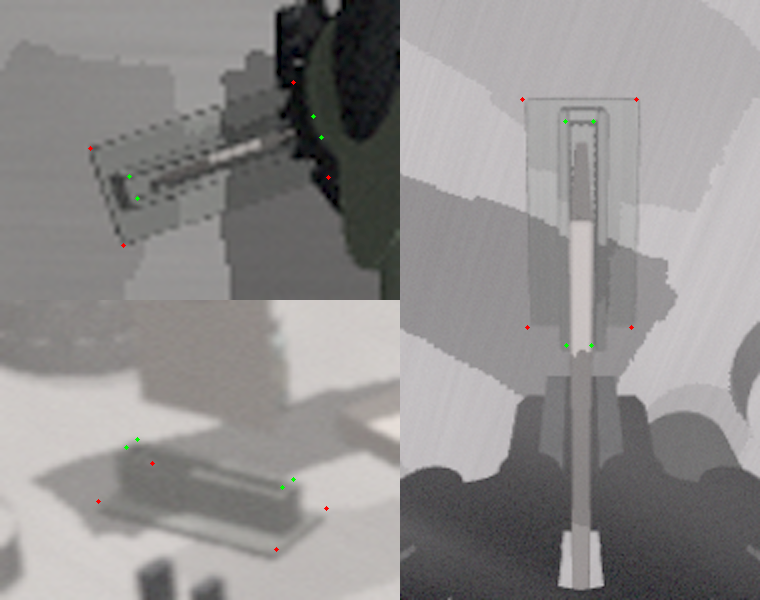

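The view shows the predicted rack corners lying on the real ones within about 1 mm. In the wrist half the board is in line with the pocket at x≈582. I'll lower it.

```bash
python3 -m handwheel '[{"dx":-0.2,"dy":-0.05,"dz":2.5,"wx":0,"wy":0,"wz":0,"claw":0},{"dx":0,"dy":0,"dz":2,"wx":0,"wy":0,"wz":0,"claw":0},{"dx":0,"dy":0,"dz":1.5,"wx":0,"wy":0,"wz":0,"claw":0},{"dx":0,"dy":0,"dz":1,"wx":0,"wy":0,"wz":0,"claw":0},{"dx":0,"dy":0,"dz":1,"wx":0,"wy":0,"wz":0,"claw":0},{"dx":0,"dy":0,"dz":1,"wx":0,"wy":0,"wz":0,"claw":0},{"dx":0,"dy":0,"dz":0,"wx":0,"wy":0,"wz":0,"claw":0}]'
```

```text
clock: 11.88
position: [0.4711, -0.3233, 0.1257]
tool_rot: [-3.141, -0.001, 1.906]
force: [-0.3, 0.0, -1.0]
grip_width: 0.0046
finger_force: 33.1
```

```bash
python3 -m handwheel '[{"dx":0,"dy":0,"dz":0.8,"wx":0,"wy":0,"wz":0,"claw":0},{"dx":0,"dy":0,"dz":0.6,"wx":0,"wy":0,"wz":0,"claw":0},{"dx":0,"dy":0,"dz":0.3,"wx":0,"wy":0,"wz":0,"claw":0},{"dx":0,"dy":0,"dz":0,"wx":0,"wy":0,"wz":0,"claw":0}]'
```

```text
clock: 12.38
position: [0.4713, -0.3235, 0.1091]
tool_rot: [-3.141, -0.0, 1.906]
force: [1.1, -0.5, -0.9]
grip_width: 0.0046
finger_force: 33.2
```

Close to the floor: open, and see whether the board drops free.

```bash
python3 -m handwheel '[{"dx":0,"dy":0,"dz":0,"wx":0,"wy":0,"wz":0,"claw":30},{"dx":0,"dy":0,"dz":0,"wx":0,"wy":0,"wz":0,"claw":35},{"dx":0,"dy":0,"dz":0,"wx":0,"wy":0,"wz":0,"claw":40},{"dx":0,"dy":0,"dz":-1,"wx":0,"wy":0,"wz":0,"claw":40},{"dx":0,"dy":0,"dz":-2,"wx":0,"wy":0,"wz":0,"claw":40},{"dx":0,"dy":0,"dz":-3,"wx":0,"wy":0,"wz":0,"claw":40},{"dx":0,"dy":0,"dz":-4,"wx":0,"wy":0,"wz":0,"claw":40},{"dx":0,"dy":0,"dz":-5,"wx":0,"wy":0,"wz":0,"claw":40}]'
cat > chk.py <<'E'
from h import *
R=(.4715,-.326,.335);c,si=np.cos(R[2]),np.sin(R[2])
f=lambda X:(R[0]+c*X[0]-si*X[1],R[1]+si*X[0]+c*X[1],X[2])
for n in("wrist","scene","top"):
    g=optics.grab_frame(n)
    print(n,"seated top ends",*[proj(g,f((0,b,.16)),n=="wrist").round(1) for b in(.055,-.055)])
    for m in optics.masks_of("board",n)[:4]: print("  ",round(m["p"],2),np.round(m["rect"],1))
E
python3 chk.py; python3 -c "
from h import *
go(.66,-.08,.29,.19+np.pi)"
```

```text
clock: 13.38
position: [0.4711, -0.3232, 0.2617]
tool_rot: [3.141, -0.0, 1.906]
force: [-0.0, -0.6, -1.1]
grip_width: 0.0341
finger_force: 0.0
wrist seated top ends [321.7 134.4] [321.5 244.8]
   0.95 [507.8 140.7 119.2 135. ]
   0.62 [320.  122.5   5.7 117.2]
   0.38 [538.8  13.3  58.3  31.3]
scene seated top ends [289.  149.3] [261.6 140.4]
   0.97 [186.7 177.5  42.7  71.1]
   0.96 [338.2 149.   31.   66. ]
   0.91 [262.5 142.4  27.   33.9]
   0.57 [207.5 196.8 148.3 146.3]
top seated top ends [400.7 224.1] [434.4 212.9]
   0.62 [359.3 107.   57.8  30.1]
   0.61 [325.  145.9   9.6  20.6]
   0.39 [401.8 221.1  28.    2.8]
shift cm [16.78 25.85 -3.07] rot [-0.    -0.    -1.426] after-rot shift [-23.15  20.34  -3.06]
```

The board is standing in the rack: the scene mask spans x 262–290 with its top at 142, as predicted for a seated board. Next is the catch, so I'll turn the tool first.

```bash
python3 -m handwheel '[{"dx":0,"dy":0,"dz":-0.3,"wx":0,"wy":0,"wz":-0.178,"claw":95},{"dx":0,"dy":0,"dz":-0.3,"wx":0,"wy":0,"wz":-0.178,"claw":95},{"dx":0,"dy":0,"dz":-0.3,"wx":0,"wy":0,"wz":-0.178,"claw":95},{"dx":0,"dy":0,"dz":-0.3,"wx":0,"wy":0,"wz":-0.178,"claw":95},{"dx":0,"dy":0,"dz":-0.3,"wx":0,"wy":0,"wz":-0.178,"claw":95},{"dx":0,"dy":0,"dz":0,"wx":0,"wy":0,"wz":-0.178,"claw":95},{"dx":0,"dy":0,"dz":0,"wx":0,"wy":0,"wz":-0.178,"claw":95},{"dx":0,"dy":0,"dz":0,"wx":0,"wy":0,"wz":-0.178,"claw":95}]'
python3 -c "
from h import *
s=go(.6807,-.0868,.25,3.335);print(s['qpos'].round(2) if hasattr(s['qpos'],'round') else s['qpos'])"
```

```text
clock: 14.68
position: [0.471, -0.3233, 0.2736]
tool_rot: [3.14, -0.001, -2.947]
force: [-0.6, 0.0, -0.4]
grip_width: 0.081
finger_force: 0.0
shift cm [-25.14  19.15   2.37] rot [ 0.001 -0.001  0.001] after-rot shift [-25.12  19.18   2.36]
[ 1.24  0.57 -1.11  1.61  0.52  1.29  1.8 ]
```

```bash
python3 -m handwheel '[{"dx":-4.2,"dy":3.2,"dz":0.3,"wx":0,"wy":0,"wz":0,"claw":95},{"dx":-4.2,"dy":3.2,"dz":0.3,"wx":0,"wy":0,"wz":0,"claw":95},{"dx":-4.2,"dy":3.2,"dz":0.3,"wx":0,"wy":0,"wz":0,"claw":95},{"dx":-4.2,"dy":3.2,"dz":0.3,"wx":0,"wy":0,"wz":0,"claw":95},{"dx":-4.2,"dy":3.2,"dz":0.3,"wx":0,"wy":0,"wz":0,"claw":95},{"dx":-4.1,"dy":3.2,"dz":0.3,"wx":0,"wy":0,"wz":0,"claw":95},{"dx":0,"dy":0,"dz":0,"wx":0,"wy":0,"wz":0,"claw":95},{"dx":0,"dy":0,"dz":0,"wx":0,"wy":0,"wz":0,"claw":95}]'
cat > jaw.py <<'E'
from h import *
import sys
C=(.6471,.0589,.1933);c,si=np.cos(C[2]),np.sin(C[2])
f=lambda X:np.array((C[0]+c*X[0]-si*X[1],C[1]+si*X[0]+c*X[1],X[2]))/1.
g=optics.grab_frame("wrist"); sz=4
x,y,w,h=[int(a) for a in sys.argv[2:6]]; k=min(800/w,600/h)
im=cv2.resize(g["frame"][y:y+h,x:x+w],None,fx=k,fy=k,interpolation=2); im=np.uint8(255*(im/255.)**.6)
for cx,cy,hy,z in((.005,-.161,.006,.195),(.005,-.119,.005,.197),(0,-.038,.005,.197),(0,0,.006,.197)):
    for a in(-.012,.012):
        for b in(-hy,hy):
            q=proj(g,f((cx+a,cy+b,z)),True); cv2.circle(im,(int((q[0]-x)*k),int((q[1]-y)*k)),2,(0,0,255),-1)
    print("top ctr",proj(g,f((cx,cy,z)),True).round(1),end=" ")
print()
cv2.imwrite(f"pics/{sys.argv[1]}.png",im); cv2.imwrite(f"pics/{sys.argv[1]}_raw.png",g["frame"])
for n in("catch_jaw","catch_jaw_fixed","handle_jaw","handle_jaw_fixed"):
    for m in optics.masks_of(n,"wrist")[:2]: print(n,round(m["p"],2),np.round(m["rect"],1))
E
python3 jaw.py w7 220 60 200 240; python3 -c "
from h import *
s=go(.6807,-.0868,.128,3.335);print(s['qpos'])"
```

```text
clock: 15.68
position: [0.6817, -0.088, 0.2555]
tool_rot: [3.141, -0.001, -2.953]
force: [0.3, -1.0, -0.2]
grip_width: 0.081
finger_force: 0.0
top ctr [306.3 205.2] top ctr [358.1 205.8] top ctr [451.2 199.5] top ctr [488.4 199.4] 
catch_jaw 0.65 [346.7 173.6  16.5  44.9]
catch_jaw_fixed 0.84 [304.1 174.4  12.9  41.8]
handle_jaw 0.31 [459.8 172.7  38.2  35.8]
handle_jaw_fixed 0.65 [362.2 151.6 196.9  61.5]
handle_jaw_fixed 0.63 [461.1 174.5  36.4  35.2]
shift cm [ 0.05  0.25 12.84] rot [-0.    -0.    -0.007] after-rot shift [ 0.05  0.25 12.84]
[ 0.58394459  0.75047265 -1.00465634  1.31145876  0.62362835  1.40415944
  1.36722359]
```

View pics/w7.png

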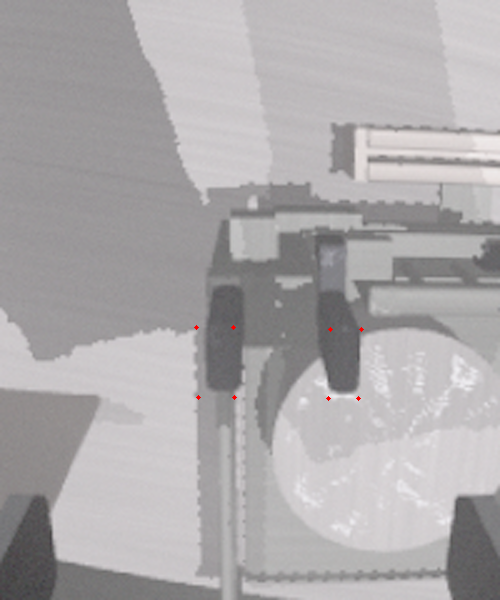

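The crop shows the catch's fixed jaw top at (225,388) and the moving one at (343,392), about 2–3 mm from the prediction towards the robot and +y. I'll shift by that and go down astride the jaws.

```bash
python3 -m handwheel '[{"dx":0.2,"dy":0.4,"dz":2,"wx":0,"wy":0,"wz":-0.007,"claw":98},{"dx":0,"dy":0,"dz":2.5,"wx":0,"wy":0,"wz":0,"claw":98},{"dx":0,"dy":0,"dz":2.5,"wx":0,"wy":0,"wz":0,"claw":98},{"dx":0,"dy":0,"dz":1,"wx":0,"wy":0,"wz":0,"claw":98},{"dx":0,"dy":0,"dz":1,"wx":0,"wy":0,"wz":0,"claw":98}]'
python3 -m handwheel '[{"dx":0,"dy":0,"dz":1,"wx":0,"wy":0,"wz":0,"claw":98},{"dx":0,"dy":0,"dz":1,"wx":0,"wy":0,"wz":0,"claw":98},{"dx":0,"dy":0,"dz":1,"wx":0,"wy":0,"wz":0,"claw":98},{"dx":0,"dy":0,"dz":0.6,"wx":0,"wy":0,"wz":0,"claw":98},{"dx":0,"dy":0,"dz":0,"wx":0,"wy":0,"wz":0,"claw":98}]'
python3 -c "
from h import *
s=go(.679,-.0845,.128,3.335);print(s['position'],s['force'])"
```

```text
clock: 16.55
position: [0.6795, -0.0847, 0.1665]
tool_rot: [-3.141, 0.001, -2.947]
force: [0.7, -0.9, -0.4]
grip_width: 0.0836
finger_force: 0.0
clock: 17.18
position: [0.6792, -0.0844, 0.1299]
tool_rot: [3.141, -0.0, -2.946]
force: [0.1, 1.1, -0.5]
grip_width: 0.0835
finger_force: 0.0
shift cm [ 0.02 -0.01  0.19] rot [ 0.    -0.     0.002] after-rot shift [ 0.02 -0.01  0.19]
[ 0.67918289 -0.08439384  0.12990438] [ 0.07953079  1.12573387 -0.54909569]
```

Close on the catch.

```bash
python3 -m handwheel '[{"dx":0,"dy":0,"dz":0,"wx":0,"wy":0,"wz":0,"claw":60},{"dx":0,"dy":0,"dz":0,"wx":0,"wy":0,"wz":0,"claw":60},{"dx":0,"dy":0,"dz":0,"wx":0,"wy":0,"wz":0,"claw":50},{"dx":0,"dy":0,"dz":0,"wx":0,"wy":0,"wz":0,"claw":45},{"dx":0,"dy":0,"dz":0,"wx":0,"wy":0,"wz":0,"claw":30},{"dx":0,"dy":0,"dz":0,"wx":0,"wy":0,"wz":0,"claw":30},{"dx":0,"dy":0,"dz":0,"wx":0,"wy":0,"wz":0,"claw":30}]' 30
```

```text
clock: 18.05
position: [0.6803, -0.0862, 0.1317]
tool_rot: [-3.139, 0.002, -2.948]
force: [0.4, -8.7, 11.7]
grip_width: 0.0339
finger_force: 35.6
```

```bash
python3 -m handwheel '[{"dx":0,"dy":0,"dz":0,"wx":0,"wy":0,"wz":0,"claw":30},{"dx":0,"dy":0,"dz":0,"wx":0,"wy":0,"wz":0,"claw":70},{"dx":0,"dy":0,"dz":0,"wx":0,"wy":0,"wz":0,"claw":70},{"dx":0,"dy":0,"dz":0,"wx":0,"wy":0,"wz":0,"claw":70},{"dx":0,"dy":0,"dz":-1.5,"wx":0,"wy":0,"wz":0,"claw":70},{"dx":0,"dy":0,"dz":-3,"wx":0,"wy":0,"wz":0,"claw":70},{"dx":0,"dy":0,"dz":-3.5,"wx":0,"wy":0,"wz":0,"claw":70},{"dx":0,"dy":0,"dz":-2,"wx":0,"wy":0,"wz":0,"claw":98}]'
python3 -m handwheel '[{"dx":0.1,"dy":3,"dz":0,"wx":0,"wy":0,"wz":0,"claw":98},{"dx":0.2,"dy":4,"dz":0,"wx":0,"wy":0,"wz":0,"claw":98},{"dx":0.2,"dy":4,"dz":0,"wx":0,"wy":0,"wz":0,"claw":98},{"dx":0,"dy":3,"dz":0,"wx":0,"wy":0,"wz":0,"claw":98},{"dx":0,"dy":0,"dz":0,"wx":0,"wy":0,"wz":0,"claw":98},{"dx":0,"dy":0,"dz":0,"wx":0,"wy":0,"wz":0,"claw":98}]' 30
python3 jaw.py w8 220 60 200 240; python3 -c "
from h import *
s=go(.6468,.0519,.128,3.335);print(s['position'],s['qpos'])
g=cv2.imread('pics/w8_raw.png',0);print(g.shape)"
```

```text
clock: 19.05
position: [0.6798, -0.0841, 0.2329]
tool_rot: [-3.141, 0.002, -2.946]
force: [-0.2, -0.5, -0.7]
grip_width: 0.0762
finger_force: 0.0
clock: 19.8
position: [0.6474, 0.0513, 0.2303]
tool_rot: [-3.141, -0.0, -2.947]
force: [0.1, -0.9, 0.6]
grip_width: 0.0836
finger_force: 0.0
top ctr [137.3 221.9] top ctr [178.6 224.2] top ctr [277.3 219.8] top ctr [328.9 220. ] 
catch_jaw 0.77 [156.1 190.1  34.3  43.6]
catch_jaw_fixed 0.95 [135.  184.9  31.   45.6]
catch_jaw_fixed 0.7 [491.7 176.9  77.   93.3]
handle_jaw 0.67 [  0.    1.9 103.8  22.8]
handle_jaw 0.57 [270.9 186.4  25.6  42.4]
handle_jaw_fixed 0.82 [318.7 184.4  21.2  46.2]
handle_jaw_fixed 0.63 [  0.    2.8 101.9  19.9]
shift cm [ 0.04  0.08 10.22] rot [ 0.    -0.     0.001] after-rot shift [ 0.04  0.08 10.22]
[0.64738761 0.05121908 0.2302198 ] [ 0.42709201  0.71589582 -1.01847327  1.46017349  0.61673231  1.30902641
  1.12455709]
(400, 640)
```

```bash
python3 -m handwheel '[{"dx":0.15,"dy":0,"dz":2.5,"wx":0,"wy":0,"wz":0,"claw":98},{"dx":0,"dy":0,"dz":2,"wx":0,"wy":0,"wz":0,"claw":98},{"dx":0,"dy":0,"dz":1,"wx":0,"wy":0,"wz":0,"claw":98},{"dx":0,"dy":0,"dz":1,"wx":0,"wy":0,"wz":0,"claw":98},{"dx":0,"dy":0,"dz":1,"wx":0,"wy":0,"wz":0,"claw":98}]'
python3 -m handwheel '[{"dx":0,"dy":0,"dz":1,"wx":0,"wy":0,"wz":0,"claw":98},{"dx":0,"dy":0,"dz":1,"wx":0,"wy":0,"wz":0,"claw":98},{"dx":0,"dy":0,"dz":0.7,"wx":0,"wy":0,"wz":0,"claw":98},{"dx":0,"dy":0,"dz":0,"wx":0,"wy":0,"wz":0,"claw":60},{"dx":0,"dy":0,"dz":0,"wx":0,"wy":0,"wz":0,"claw":50},{"dx":0,"dy":0,"dz":0,"wx":0,"wy":0,"wz":0,"claw":25},{"dx":0,"dy":0,"dz":0,"wx":0,"wy":0,"wz":0,"claw":25},{"dx":0,"dy":0,"dz":0,"wx":0,"wy":0,"wz":0,"claw":25}]' 35
```

```text
clock: 20.68
position: [0.646, 0.0518, 0.155]
tool_rot: [3.142, 0.0, -2.946]
force: [0.1, -0.1, 0.5]
grip_width: 0.0834
finger_force: 0.0
clock: 21.68
position: [0.6466, 0.0505, 0.1292]
tool_rot: [-3.14, 0.001, -2.948]
force: [1.8, -6.8, 5.8]
grip_width: 0.0301
finger_force: 35.5
```

```bash
python3 -m handwheel '[{"dx":0,"dy":0,"dz":0,"wx":0,"wy":0,"wz":0,"claw":25},{"dx":0,"dy":0,"dz":0,"wx":0,"wy":0,"wz":0,"claw":25}]'
```

```text
clock: 21.92
position: [0.6467, 0.0505, 0.1292]
tool_rot: [-3.14, 0.001, -2.948]
force: [1.7, -6.9, 5.8]
grip_width: 0.03
finger_force: 35.5
```

Squeezed (30 mm). I'll swing in arcs about the hinge, radius 0.14 m.

```bash
cat > arc.py <<'E'
from h import *
H=np.array([.620,.1887]); s=monitor.observe(); d=np.array(s["position"][:2])-H
th=3.335-(s["tool_rot"][2]%(2*np.pi)); ang=-np.pi/2+.1933-np.arctan2(d[1],d[0])
print("tool swing",round(th,3),"arc swing",np.round((ang+np.pi)%(2*np.pi)-np.pi,3),"radius",np.hypot(*d).round(4),"F",np.round(s["force"],1),"M",np.round(s["moment"],2),"q",np.round(s["qpos"],2))
E
python3 arc.py
python3 -m handwheel '[{"dx":0.7,"dy":0.02,"dz":0,"wx":0,"wy":0,"wz":0.05,"claw":25},{"dx":0.98,"dy":0.03,"dz":0,"wx":0,"wy":0,"wz":0.07,"claw":25},{"dx":0.98,"dy":0.03,"dz":0,"wx":0,"wy":0,"wz":0.07,"claw":25},{"dx":0.98,"dy":0.03,"dz":0,"wx":0,"wy":0,"wz":0.07,"claw":25}]'
python3 arc.py
```

```text
tool swing -0.0 arc swing 0.003 radius 0.1408 F [ 1.7 -6.9  5.8] M [-1.52 -0.31 -0.12] q [ 0.4   0.81 -0.96  1.57  0.71  1.14  1.05]
clock: 22.42
position: [0.6101, 0.0493, 0.1292]
tool_rot: [3.141, 0.002, 3.074]
force: [3.5, 2.5, 2.2]
grip_width: 0.0305
finger_force: 38.6
tool swing 0.261 arc swing 0.264 radius 0.1397 F [3.5 2.5 2.2] M [ 0.01 -0.58 -0.32] q [ 0.41  0.74 -0.92  1.67  0.66  1.07  0.79]
```

```bash
python3 -m handwheel '[{"dx":0.98,"dy":0.03,"dz":0,"wx":0,"wy":0,"wz":0.07,"claw":25},{"dx":0.98,"dy":0.03,"dz":0,"wx":0,"wy":0,"wz":0.07,"claw":25},{"dx":0.98,"dy":0.03,"dz":0,"wx":0,"wy":0,"wz":0.07,"claw":25},{"dx":0.98,"dy":0.03,"dz":0,"wx":0,"wy":0,"wz":0.07,"claw":25}]' 40
python3 arc.py
python3 -m handwheel '[{"dx":0.98,"dy":0.03,"dz":0,"wx":0,"wy":0,"wz":0.07,"claw":25},{"dx":0.98,"dy":0.03,"dz":0,"wx":0,"wy":0,"wz":0.07,"claw":25},{"dx":0.98,"dy":0.03,"dz":0,"wx":0,"wy":0,"wz":0.07,"claw":25},{"dx":0.98,"dy":0.03,"dz":0,"wx":0,"wy":0,"wz":0.07,"claw":25},{"dx":0.98,"dy":0.03,"dz":0,"wx":0,"wy":0,"wz":0.07,"claw":25}]'
python3 arc.py
```

```text
clock: 22.92
position: [0.5723, 0.0587, 0.1292]
tool_rot: [3.138, 0.002, 2.795]
force: [17.4, 10.4, -8.3]
grip_width: 0.03
finger_force: 43.0
tool swing 0.54 arc swing 0.545 radius 0.1385 F [17.4 10.4 -8.3] M [ 0.97 -3.07 -0.37] q [ 0.39  0.67 -0.88  1.77  0.61  0.99  0.5 ]
clock: 23.55
position: [0.5311, 0.0844, 0.1292]
tool_rot: [3.134, 0.001, 2.446]
force: [22.9, 20.6, -19.7]
grip_width: 0.0302
finger_force: 48.0
tool swing 0.889 arc swing 0.899 radius 0.1371 F [ 22.9  20.6 -19.7] M [ 2.94 -3.64 -0.31] q [ 0.32  0.59 -0.82  1.87  0.53  0.91  0.12]
```

Force now has about 30 N radial component towards the hinge, so I'll tighten the arc inward.

```bash
python3 -m handwheel '[{"dx":0,"dy":0.1,"dz":0.05,"wx":0,"wy":0,"wz":0,"claw":25},{"dx":0,"dy":0.1,"dz":0.05,"wx":0,"wy":0,"wz":0,"claw":25}]'
python3 arc.py
python3 -m handwheel '[{"dx":0.95,"dy":0.06,"dz":0,"wx":0,"wy":0,"wz":0.07,"claw":25},{"dx":0.95,"dy":0.06,"dz":0,"wx":0,"wy":0,"wz":0.07,"claw":25},{"dx":0.95,"dy":0.06,"dz":0,"wx":0,"wy":0,"wz":0.07,"claw":25}]'
python3 arc.py
```

```text
clock: 23.8
position: [0.5319, 0.0837, 0.129]
tool_rot: [3.138, 0.002, 2.447]
force: [0.7, -1.7, 26.0]
grip_width: 0.03
finger_force: 41.9
tool swing 0.888 arc swing 0.892 radius 0.1371 F [ 0.7 -1.7 26. ] M [-1.09  0.57 -0.09] q [ 0.32  0.59 -0.81  1.87  0.54  0.91  0.12]
clock: 24.18
position: [0.5122, 0.1051, 0.1291]
tool_rot: [3.137, 0.001, 2.235]
force: [4.7, 4.7, 14.5]
grip_width: 0.03
finger_force: 43.2
tool swing 1.1 arc swing 1.104 radius 0.1364 F [ 4.7  4.7 14.5] M [ 0.09 -0.15  0.37] q [ 0.25  0.55 -0.77  1.91  0.5   0.87 -0.11]
```

```bash
python3 -m handwheel '[{"dx":0.95,"dy":0.07,"dz":-0.03,"wx":0,"wy":0,"wz":0.07,"claw":25},{"dx":0.95,"dy":0.07,"dz":-0.02,"wx":0,"wy":0,"wz":0.07,"claw":25},{"dx":0.95,"dy":0.07,"dz":0,"wx":0,"wy":0,"wz":0.07,"claw":25},{"dx":0.8,"dy":0.06,"dz":0,"wx":0,"wy":0,"wz":0.06,"claw":25}]'
python3 arc.py
python3 -m handwheel '[{"dx":0.4,"dy":0.03,"dz":0,"wx":0,"wy":0,"wz":0.03,"claw":25},{"dx":0,"dy":0,"dz":0,"wx":0,"wy":0,"wz":0,"claw":25},{"dx":0,"dy":0,"dz":0,"wx":0,"wy":0,"wz":0,"claw":25},{"dx":0,"dy":0,"dz":0,"wx":0,"wy":0,"wz":0,"claw":25},{"dx":0,"dy":0,"dz":0,"wx":0,"wy":0,"wz":0,"claw":25}]'
python3 arc.py; python3 chk.py
python3 - <<'E'
from h import *
for n in("scene","wrist","top"):
    g=optics.grab_frame(n)
    for k in("handle_jaw_fixed","gate_hinge","catch_jaw"):
        for m in optics.masks_of(k,n)[:2]: print(n,k,round(m["p"],2),np.round(m["rect"]))
E
```

```text
clock: 24.68
position: [0.4944, 0.1373, 0.1291]
tool_rot: [3.139, -0.0, 1.966]
force: [1.9, 4.7, 11.2]
grip_width: 0.0301
finger_force: 41.7
tool swing 1.369 arc swing 1.376 radius 0.1357 F [ 1.9  4.7 11.2] M [0.2  0.38 0.63] q [ 0.14  0.52 -0.71  1.94  0.45  0.84 -0.41]
clock: 25.3
position: [0.493, 0.1409, 0.1291]
tool_rot: [3.139, -0.0, 1.938]
force: [-0.6, 3.5, 12.5]
grip_width: 0.0299
finger_force: 41.2
tool swing 1.397 arc swing 1.404 radius 0.1357 F [-0.6  3.5 12.5] M [0.11 0.75 0.77] q [ 0.13  0.52 -0.71  1.94  0.45  0.84 -0.44]
wrist seated top ends [189.6 474.3] [207.3 495.1]
   0.93 [ 26.  267.  176.7 132.5]
   0.2 [324.7 236.3  31.7  86.5]
scene seated top ends [289.  149.3] [261.6 140.4]
   0.89 [260.2 139.9  31.4  39.6]
   0.85 [337.8 153.5  24.7  60.9]
   0.73 [188.3 177.7  39.   72.5]
top seated top ends [400.7 224.1] [434.4 212.9]
   0.88 [358.9 107.2  56.8  32.7]
   0.69 [331.  144.3   8.3  18. ]
   0.56 [412.1 218.3  21.6   3. ]
   0.55 [331.1 230.9   2.4  12.6]
scene handle_jaw_fixed 0.17 [209. 197. 174. 146.]
scene gate_hinge 0.88 [345. 203.  41.  53.]
scene gate_hinge 0.67 [210. 197. 174. 148.]
scene catch_jaw 0.47 [269. 198.   8.  15.]
wrist handle_jaw_fixed 0.64 [196. 196. 117. 123.]
wrist handle_jaw_fixed 0.57 [325. 233.  33.  89.]
wrist gate_hinge 0.95 [174. 186. 360. 137.]
top catch_jaw 0.6 [333. 145.   7.  11.]
top catch_jaw 0.36 [159. 196.  66.  71.]
```

The gate is held at about 1.4 rad, the handle is still gripped at 30 mm, and the board is in the rack.

```bash
python3 -c "
from workcell import job_done
print(job_done())"
```

```text
the job is handed in; nothing more can be done
None
```

I've handed the job in with the board standing in the rack, the catch squeezed shut, and the gate held still at about 1.4 rad with the handle still squeezed (30 mm across); the judge's verdict was not shown to me.

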